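# Open the bar clamp after the glue has set

### The job

The glue has set on the little wooden display table in the bar clamp, and the screw has already been backed off. With the fingertips, press the ratchet release lever behind the sliding jaw well down, keep it down and push the jaw all the way back along its bar to the stop pin, then let go so that the catch drops back into its notch. Do not touch the mended table, and leave the pots, the stone, the glue and the brush on the board where they are.

Things in the scene. Friction and masses are not known exactly. Their poses are not given: they have to be found in the camera images.
- clamp: Bar clamp on a fixed plywood board (260 x 500 x 12 mm). Origin: on the table, under the bar. y runs along the bar, the way the jaw opens (away from the mended table), z up. Alu bar 20 mm wide, y = -185 to 213 mm, its top 54 mm above the table, 12 ratchet teeth (4 mm high, 12 mm apart) on it. Screw head with T-bar at y = -134 to -250 mm, up to 98 mm high. Stop pin across the bar at y = 154 mm.
- sliding_jaw (a joint): Jaw position, m: 0 = nearest the mended table, 0.12 = against the stop pin. Starts at 0 to 0.02. The ratchet stops it going back (after at most one 12 mm notch) unless the release is held down; then it slides with 3 N of friction. At value q (mm), in the clamp's y: jaw q-40 to q-18, top 105 mm above the table; tail arms to q+90, ending in an upright push plate: inner face at q+84, top 96 mm.
- release_lever (a joint): Release lever angle, rad: 0 = up, catch down in a notch; at rest up to 0.135 if the catch rides on a tooth; above 0.14 the catch is clear of the teeth; 0.34 = fully down on its stop. Springs back by itself. On the pad it takes about 3 N at first, 8 to 10 N fully down.
- lever_pad (a point): Centre of the top of the lever's ribbed steel thumb pad, between the jaw and the push plate: y = q + 55 mm in the clamp's frame (q: jaw joint), 84 mm above the table when up. Pad 36 mm wide, ribbed from 15 mm before to 15 mm after this point; the push plate's face is 28 mm after it (+y). Hinge 40 mm before it; at rest the pad rises 0.13 rad to +y. 6 mm down frees the teeth, 13 mm is the stop.
- stand: The mended display table of dark wood, 130 mm (across the bar) x 88 mm (along it) x 60 mm high, standing on the plywood board astride the bar between screw head and sliding jaw. Loose. Origin at the centre of its underside, on the board.
- stone: Bystander: dark viewing stone on a carved wooden base, 60 mm across, 70 mm high. Origin at the centre of its underside.
- glue: Bystander: white glue bottle, 38 mm across, 100 mm high. Origin at the centre of its underside.
- bowl_pot: Bystander: small green glazed bowl, 72 mm across, 40 mm high. Origin at the centre of its underside.
- rect_pot: Bystander: dark clay rectangular pot, 56 x 78 x 34 mm. Origin at the centre of its underside.
- brush: Bystander: flat brush lying on the board along the bar, 160 mm long, head 40 mm wide. Origin at its underside.
- cup_pot: Bystander: small blue glazed round pot, 54 mm across, 46 mm high. Origin at the centre of its underside.
There are look-alikes about, which are no part of the job. There is more than one size of the stand; the job needs the largest.

How it is judged (in metres and radians):
On the way, in this order (a step that is already met when the one before it is completed fails the run):
1. the release lever is pressed down while the jaw is still near the mended table (value of joint release_lever above 0.145 rad and value of joint sliding_jaw below 0.05 m), for 0.1 s.
2. the jaw has been pushed back to the stop pin (value of joint sliding_jaw above 0.115 m), for 0.1 s.
At the end, for the whole second after the job is handed in: The sliding jaw rests within 5 mm of the stop pin, the release lever is up again (under 0.10 rad), the mended table stands upright within 8 mm of where it was, and every bystander is within 20 mm of where it was, the standing ones upright (value of joint sliding_jaw above 0.115 m and velocity of joint sliding_jaw below 0.01 m/s and value of joint release_lever below 0.1 rad and distance of stand from where it was at the start of the episode below 0.008 m and angle between stand's own z axis and vertical below 0.1 rad and distance of each of stone, glue, bowl_pot, rect_pot, brush, cup_pot from where it was at the start of the episode below 0.02 m and angle between each of stone, glue, cup_pot, bowl_pot, rect_pot's own z axis and vertical below 0.2 rad); the robot touches nothing.
It fails at once if the robot touches the mended table (more than 1 N) (contact force between any of the arm, the fingers and stand above 1 N).
It fails at once if the mended table is shifted by more than 8 mm or lifted (distance of stand from where it was at the start of the episode above 0.008 m).
It fails at once if a bystander is shifted by more than 20 mm, lifted or carried (distance of any of stone, glue, bowl_pot, rect_pot, brush, cup_pot from where it was at the start of the episode above 0.02 m).
It also fails if it takes over 35 s, if anything falls off the work surface, if the arm or the gripper's body presses on something with over 40 N, if the wrist force passes 120 N, or if a joint passes its speed limit or range.

### The arm

A 6-joint arm with a two-finger parallel gripper is mounted at the origin on the work surface. World frame = base frame: x ahead of the robot, y to its left, z up, the work surface at z = 0. Lengths are in mm, angles in rad, forces in N, time in s.
With the tool pointing down it reaches from about 325 to 900 mm from the base axis. Payload 6.1 kg.
Tool frame: the origin (TCP) lies at the very end of the fingers, on their centre line; the grasp point (between the pads) lies 19 mm behind it (arm.grip_point_offset is the distance from the TCP to the grasp point, in mm); z points along the fingers, x is the direction in which the jaws open and shut, and the axes are right-handed (so a half turn about z gives the same grasp; the last joint's range is limited). The gripper opens to 85 mm and grips with 20 to 120 N. Pads are 22 mm wide; open, the fingers measure 114 mm over their backs; the gripper's body (76 mm by 85 mm) begins 54 mm behind the grasp point. The pads swing forward as they close: fully open they stand 13 mm farther back than shut.
Start: joints at [-0.126, 0.22, 1.526, -0, 1.395, -0.126], TCP at [624.993, -0.003, 231.3] pointing down, gripper open.
Joint ranges: [-2.98, 2.98], [-0.91, 2.08], [0.09, 2.57], [-1.24, 4.39], [0.2, 2.65], [-2.68, 2.68]. Speed limits (rad/s): [2.57, 2.57, 3.01, 3.14, 3.14, 3.14].

### API

Orientations are given as a 3x3 rotation matrix whose columns are the frame's x, y, z axes.
In Python, from station import arm gives the robot as it stands. Calls block until the motion is done:
- arm.move_ptp(position, orientation): joint-space move of the TCP to a pose.
- arm.servo_line(position, speed=150, frame=None, stop_force=None): straight line of the TCP; frame=None keeps the orientation; speed is the mean speed in mm/s. With stop_force (N) it stops when the force on the tool has changed by that much, and returns True; else False.
- arm.move_joints(angles): joint-space move.
- arm.ungrasp() and arm.grasp(grasp_force=None): open the fingers fully, or close them until they stop; grasp_force is the grip in N (None keeps the last).
- arm.dwell(seconds).
- arm.inverse_kinematics(position, orientation): joint angles nearest the present ones, or None.
- arm.sense(): the state.
- arm.capture(name): name is "scene" or "side" or "wrist"; returns the picture (420x560x3 uint8, red, green, blue); there is no depth.
- arm.calibration(name): a dict with "fx", "fy", "cx", "cy" (pixels), "pose" (4x4, takes a point from camera to world coordinates); the wrist camera has in their place "tool_from_camera" (4x4, takes a point from camera to tool coordinates, whose origin is the TCP and whose axes are the tool frame's). Camera axes: x right, y down, z forward; pixel columns grow to the right and rows downward; lengths in mm; the calibration is good to about 2 mm. A picture is of the moment at which its call begins: read the wrist's pose just before it. calibration takes no time and is no camera call.
A pose or a line that the arm cannot do raises arm.MotionError and nothing moves.
- arm.job_done(): hands the job in, once; it reports no verdict.
The state is a dict: "t": time; "joints": joint angles; "dq": joint speeds; "joint_efforts": joint torques, N m; "eef_pos": TCP position; "ee_rot": TCP orientation; "wrist_force": force on the tool from outside, world axes, zero at the start; "wrist_torque": the same for the moment, N m; "gripper_width": finger opening in mm.
Only numpy, scipy, OpenCV 4.12 (cv2) and the standard library are available. Lean on these libraries where they do the work, as an engineer would, in place of code of your own. Each camera call takes 0.05 s, during which the arm holds its last target.

## Working session

There is one attempt and no reset: what is moved stays moved. The work goes in short steps, each a Python script; the robot and the scene stay as the last script left them, time stands still between calls to the robot, and variables do not carry over. Pictures are saved under pics/ and viewed, and the job is handed in when it is done.

```bash
mkdir -p pics; ls; python3 - <<'E'
from station import arm
import cv2,numpy as np
np.set_printoptions(precision=3,suppress=True)
for n in ["scene","side","wrist"]:
    im=arm.capture(n); cv2.imwrite(f"pics/{n}0.png",im[:,:,::-1]); print(n,arm.calibration(n))
print(arm.sense())
E
```

```text
pics
scene {'fx': 390.104798188778, 'fy': 390.104798188778, 'cx': 278.35681946819193, 'cy': 213.13078659671217, 'pose': array([[ -0.869,   0.418,  -0.264, 725.786],
       [  0.494,   0.72 ,  -0.487, 292.75 ],
       [ -0.014,  -0.554,  -0.833, 649.122],
       [  0.   ,   0.   ,   0.   ,   1.   ]])}
side {'fx': 505.8179195207702, 'fy': 505.8179195207702, 'cx': 270.97825834051764, 'cy': 214.987867047032, 'pose': array([[ -0.917,  -0.291,   0.272, 316.205],
       [ -0.397,   0.632,  -0.665, 534.865],
       [  0.021,  -0.718,  -0.696, 684.305],
       [  0.   ,   0.   ,   0.   ,   1.   ]])}
wrist {'fx': 330.41216260005365, 'fy': 330.41216260005365, 'cx': 274.8713867481379, 'cy': 213.07083124743718, 'tool_from_camera': array([[   1.   ,    0.   ,    0.   ,    0.004],
       [  -0.   ,    0.96 ,    0.28 ,  -72.222],
       [  -0.   ,   -0.28 ,    0.96 , -143.575],
       [   0.   ,    0.   ,    0.   ,    1.   ]])}
{'t': 0.15, 'joints': array([-0.126,  0.221,  1.527, -0.   ,  1.395, -0.126]), 'dq': array([-0.001, -0.   , -0.004, -0.   , -0.001,  0.001]), 'joint_efforts': array([  0.001, -49.748, -38.99 ,  -0.   ,   0.007,  -0.   ]), 'eef_pos': array([624.519,   0.053, 230.422]), 'ee_rot': array([[ 1.   ,  0.   , -0.002],
       [ 0.   , -1.   ,  0.   ],
       [-0.002, -0.   , -1.   ]]), 'wrist_force': array([ 0.094,  0.898, -0.092]), 'wrist_torque': array([-0.02 ,  0.002,  0.012]), 'gripper_width': 85.265495737966}
```

View pics/scene0.png

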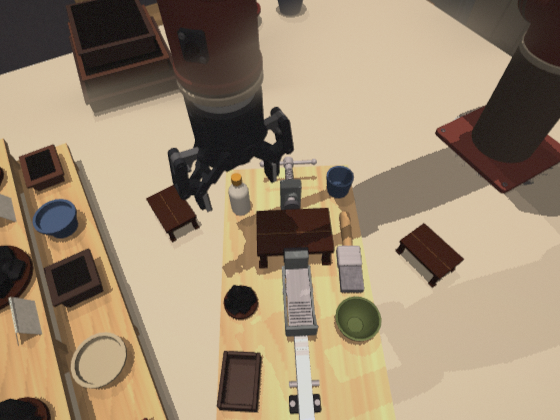

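View pics/side0.png

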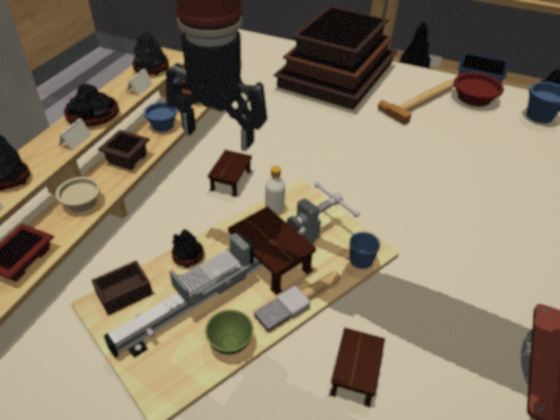

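View pics/wrist0.png

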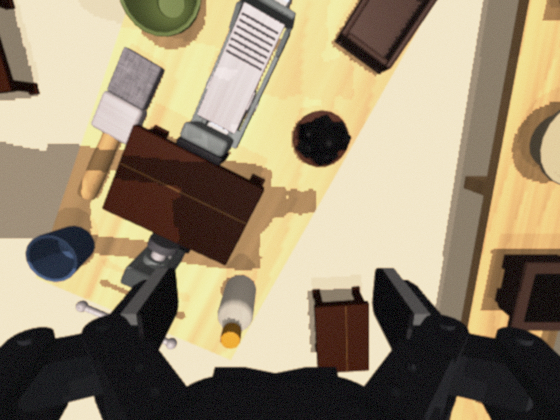

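The scene shows the clamp with the large table astride the bar at scene (295,232). The smaller look-alike tables stand loose at (172,210) and (431,252). The lever pad sits around scene (299,290), side (205,275) and wrist (240,70). I'll crop in closer to check.

```bash
python3 - <<'E'
import cv2
for n,(x0,y0,x1,y1),k in [("scene",(215,150,395,420),2.2),("side",(80,180,400,370),2.5),("wrist",(80,0,360,210),2.8)]:
    im=cv2.imread(f"pics/{n}0.png")[y0:y1,x0:x1]
    im=cv2.resize(im,None,fx=k,fy=k,interpolation=cv2.INTER_CUBIC)
    for x in range((x0//20+1)*20,x1,20):
        u=int((x-x0)*k); cv2.line(im,(u,0),(u,6),(0,0,255),1); cv2.putText(im,str(x),(u-10,16),0,.35,(0,0,255),1)
    for y in range((y0//20+1)*20,y1,20):
        v=int((y-y0)*k); cv2.line(im,(0,v),(6,v),(0,0,255),1); cv2.putText(im,str(y),(8,v+4),0,.35,(0,0,255),1)
    cv2.imwrite(f"pics/{n}0c.png",im); print(im.shape)
E
```

```text
(594, 396, 3)
(475, 800, 3)
(588, 784, 3)
```

View pics/scene0c.png

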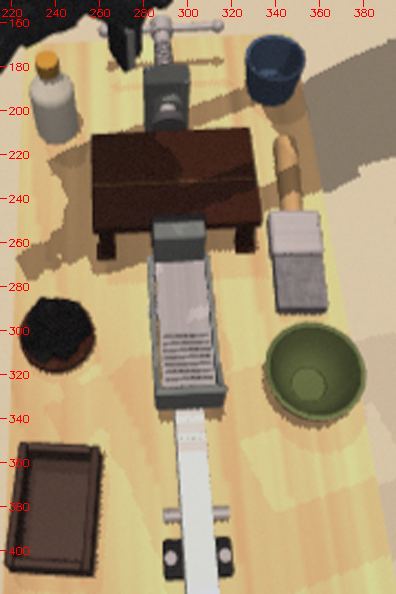

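View pics/side0c.png

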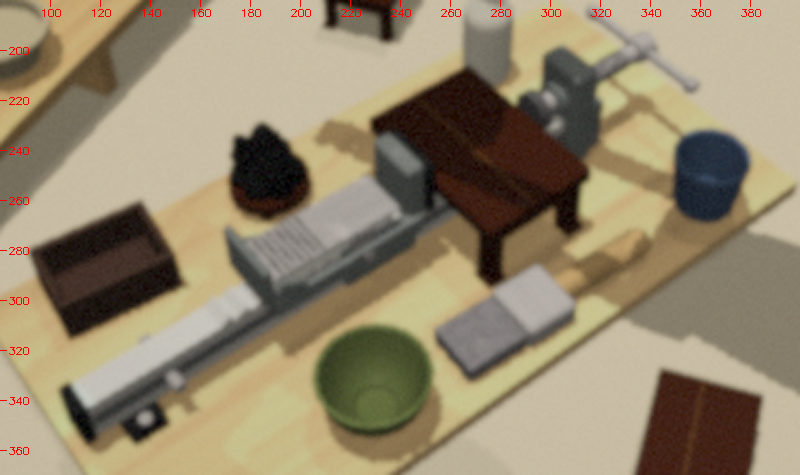

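View pics/wrist0c.png

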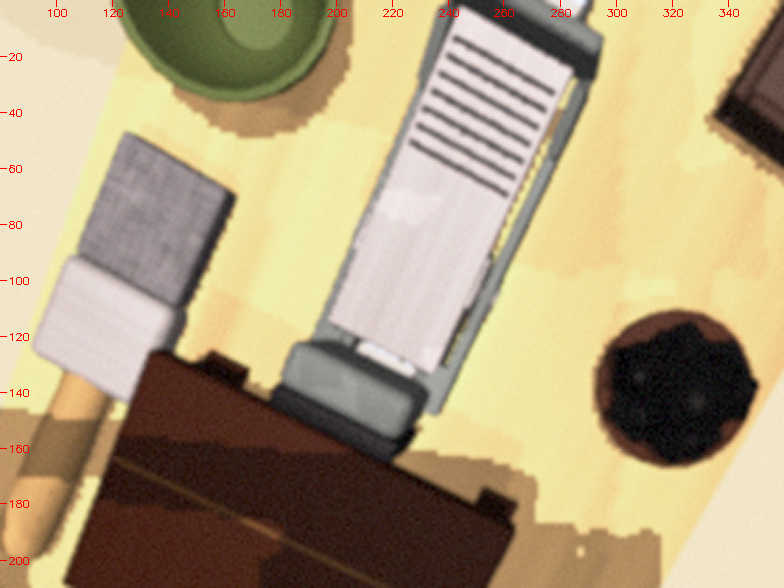

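```bash
cat > h.py <<'E'
import numpy as np
np.set_printoptions(precision=3,suppress=True)
from station import arm
def ray(n,p,pose=None):
    c=arm.calibration(n)
    T=c.get("pose") if n!="wrist" else pose@c["tool_from_camera"]
    d=T[:3,:3]@np.array([(p[0]-c["cx"])/c["fx"],(p[1]-c["cy"])/c["fy"],1]); return T[:3,3],d/np.linalg.norm(d)
def plane(r,z): o,d=r; return o+d*(z-o[2])/d[2]
def tri(rs):
    A=np.zeros((3,3));b=np.zeros(3)
    for o,d in rs: P=np.eye(3)-np.outer(d,d);A+=P;b+=P@o
    x=np.linalg.solve(A,b); return x,[np.linalg.norm((np.eye(3)-np.outer(d,d))@(x-o)) for o,d in rs]
def pose():
    s=arm.sense();T=np.eye(4);T[:3,:3]=s["ee_rot"];T[:3,3]=s["eef_pos"];return T
S=lambda u,v:(215+u/2.2,150+v/2.2)
D=lambda u,v:(80+u/2.5,180+v/2.5)
W=lambda u,v:(80+u/2.8,v/2.8)
E
python3 - <<'E'
from h import *
T=pose()
r=[ray("scene",S(188,358)),ray("side",D(284,248)),ray("wrist",W(482,117),T)]
print("pad",tri(r)); [print(plane(x,84)) for x in r]
def e(*p): return np.mean(p,0)
n1=[ray("scene",S(186,337)),ray("side",D(308,234)),ray("wrist",W(459,168),T)]
n2=[ray("scene",S(190,379)),ray("side",D(260,262)),ray("wrist",W(505,65),T)]
print("rib near jaw",tri(n1)); print("rib far",tri(n2))
print("bar scene",plane(ray("scene",S(190,410)),54),plane(ray("scene",S(202.5,590)),54))
print("bar end side",plane(ray("side",D(80,397)),54))
print("pin side(front end)",plane(ray("side",D(177,379)),48),"scene",plane(ray("scene",S(198,514)),48))
# stand top corners wrist z=72
for p in [(155,350),(512,530)]: print("stand jaw-side corner",plane(ray("wrist",W(*p),T),72))
print("head/lever jaw top",[plane(ray("wrist",W(*p),T),105) for p in [(297,343),(427,393)]])
E
```

```text
pad (array([605.211, 131.224,  75.979]), [np.float64(0.7236702950678041), np.float64(0.3093152284685778), np.float64(0.5894755093019594)])
[606.178 133.33   84.   ]
[601.475 136.874  84.   ]
[606.291 129.476  84.   ]
rib near jaw (array([597.916, 117.09 ,  76.276]), [np.float64(0.56448025461012), np.float64(1.1738694096332458), np.float64(0.8746196810785706)])
rib far (array([612.318, 145.141,  75.799]), [np.float64(1.6871350284489508), np.float64(1.7484377738174175), np.float64(0.5933038991538517)])
bar scene [617.782 156.889  54.   ] [668.667 254.674  54.   ]
bar end side [667.374 258.384  54.   ]
pin side(front end) [626.908 222.932  48.   ] scene [647.306 215.444  48.   ]
stand jaw-side corner [501.017  65.297  72.   ]
stand jaw-side corner [613.141   7.374  72.   ]
head/lever jaw top [array([554.622,  67.961, 105.   ]), array([590.611,  54.238, 105.   ])]
```

Picks agree to within 2 mm. The pad centre is at (605, 131). It sits at about z = 76 and level, lower than the 84 given for "up", which fits the catch riding on a tooth. The bar direction is (0.459, 0.888), and the ribs, bar and stand edge agree on it. Next I'll close the fingers and hover over the pad to check.

```bash
cat >> h.py <<'E'
Y=np.array([0.459,0.888,0]);Y/=np.linalg.norm(Y); X=np.array([Y[1],-Y[0],0])
R=np.column_stack([X,-Y,[0,0,-1]])
PAD=np.array([605.2,131.2,0])+0.0*X
E
python3 - <<'E'
from h import *
import cv2
arm.grasp(20)
p=PAD+9*Y; p[2]=150
arm.move_ptp(p,R)
p[2]=110; arm.servo_line(p)
for n in ["side","scene","wrist"]:
    im=arm.capture(n)[:,:,::-1]
    im=im[180:330,110:310] if n=="side" else im[170:390,220:400] if n=="scene" else im
    k={"side":4,"scene":2.7,"wrist":1.4}[n]
    cv2.imwrite(f"pics/{n}1.png",cv2.resize(im,None,fx=k,fy=k,interpolation=cv2.INTER_CUBIC))
s=arm.sense();print(s["t"],s["eef_pos"],s["ee_rot"],s["wrist_force"],s["gripper_width"])
E
```

```text
2.1917 [610.586 138.832 111.743] [[ 0.888 -0.46   0.003]
 [-0.46  -0.888  0.   ]
 [ 0.002 -0.001 -1.   ]] [ 0.085 -0.221 -0.124] -0.2485513726760633
```

View pics/side1.png

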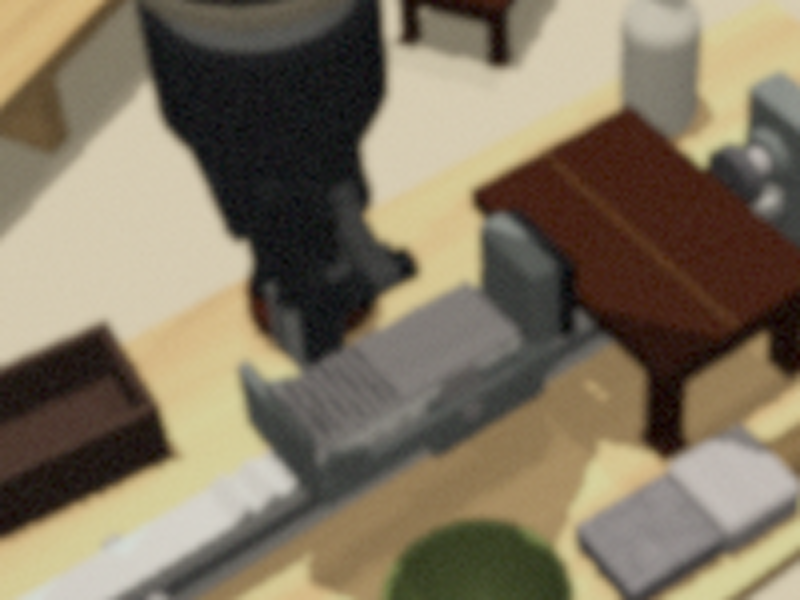

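View pics/scene1.png

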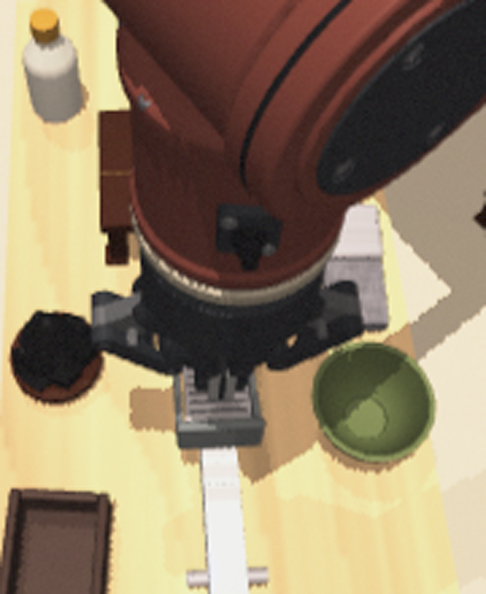

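View pics/wrist1.png

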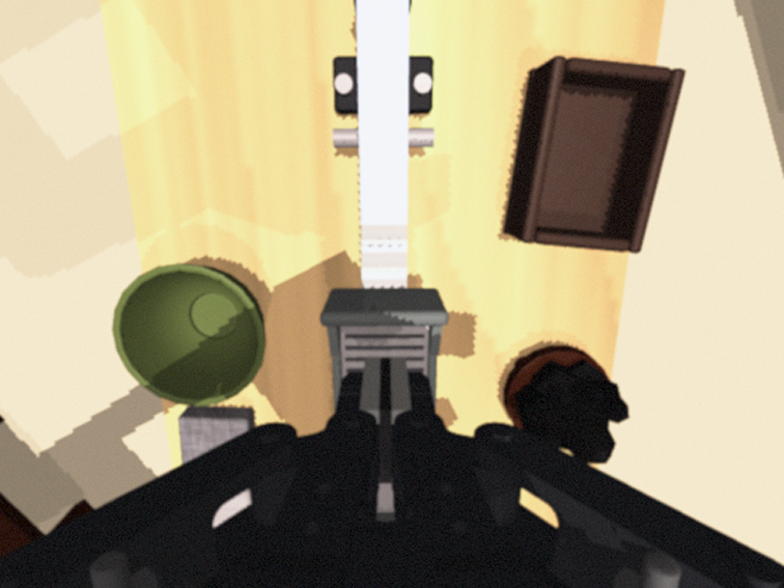

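The closed fingertips are centred on the pad (wrist image: fingers at 385, plate spanning 321–447), and the plate is clear ahead of them. I'll measure the plate face, then press.

```bash
python3 - <<'E'
from h import *
T=pose()
for v in (312,322): 
    q=plane(ray("wrist",(384/1.4,v/1.4),T),96); print("plate top edge",q,"ahead of TCP",(q-T[:3,3])@Y)
p=PAD+9*Y; p[2]=82; arm.servo_line(p,speed=80)
s0=arm.sense(); print(s0["eef_pos"],s0["wrist_force"])
p[2]=60; hit=arm.servo_line(p,speed=25,stop_force=8.0)
s=arm.sense();print(hit,s["t"],s["eef_pos"],s["wrist_force"])
import cv2
cv2.imwrite("pics/side2.png",cv2.resize(arm.capture("side")[180:330,110:310,::-1],None,fx=4,fy=4,interpolation=cv2.INTER_CUBIC))
E
```

```text
plate top edge [619.368 157.4    96.   ] ahead of TCP 20.527350975709552
plate top edge [617.609 154.004  96.   ] ahead of TCP 16.702318623421892
[608.717 139.193  81.079] [ 0.446 -0.186  0.314]
True 3.2917 [610.504 140.217  69.387] [-0.708 -0.487  3.224]
```

View pics/side2.png

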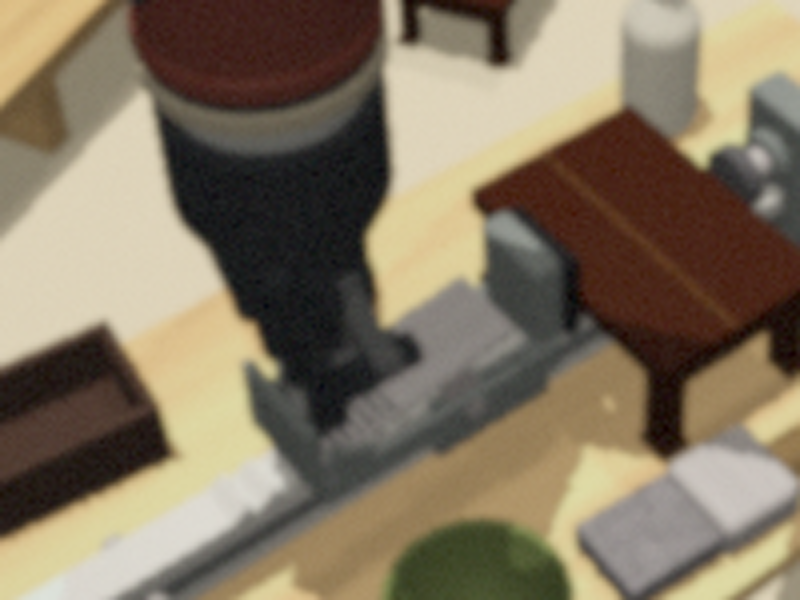

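```bash
python3 - <<'E'
from h import *
s=arm.sense(); p=s["eef_pos"].copy()
q=PAD+9*Y
for z in (68,66,64,62,60):
    q[2]=z; h=arm.servo_line(q,speed=25,stop_force=12); arm.dwell(.1)
    s=arm.sense();print(z,h,s["t"],s["eef_pos"],s["wrist_force"])
    if s["wrist_force"][2]>8 or h: break
E
```

```text
68 False 3.6917 [610.555 140.147  69.287] [0.859 3.603 5.98 ]
66 False 4.0417 [610.69  140.119  67.821] [0.028 4.543 8.215]
```

The lever is nearly fully down (8 N). Now I'll hold it there and push.

```bash
python3 - <<'E'
from h import *
q=PAD+9*Y; q[2]=65.5
s=arm.sense();a=s["eef_pos"]@Y
for d in (20,50,80,105,140):
    t=q+d*Y; h=arm.servo_line(t,speed=50,stop_force=22)
    s=arm.sense();print(d,h,s["t"],s["eef_pos"],s["eef_pos"]@Y-a,"F",s["wrist_force"],s["wrist_force"]@Y)
    if h: break
import cv2
cv2.imwrite("pics/side3.png",cv2.resize(arm.capture("side")[170:370,80:350,::-1],None,fx=2.9,fy=2.9,interpolation=cv2.INTER_CUBIC))
E
```

```text
20 False 4.5917 [619.77  157.754  67.787] 19.835274935474786 F [-2.528  1.776 11.274] 0.41714703408375453
50 False 5.3417 [633.358 184.358  67.794] 49.70791101426687 F [-3.129  1.493 11.217] -0.11101519722728
80 False 6.0917 [647.032 211.085  67.792] 79.73016746426566 F [-2.874  1.793 11.252] 0.2731455898192003
105 False 6.7417 [658.493 233.47   67.844] 104.87842750169347 F [-3.674  2.35  11.592] 0.4003345986366024
140 True 7.2 [665.304 246.941  67.855] 119.97296132557739 F [-2.181 -2.438  7.725] -3.166975904598483
```

View pics/side3.png

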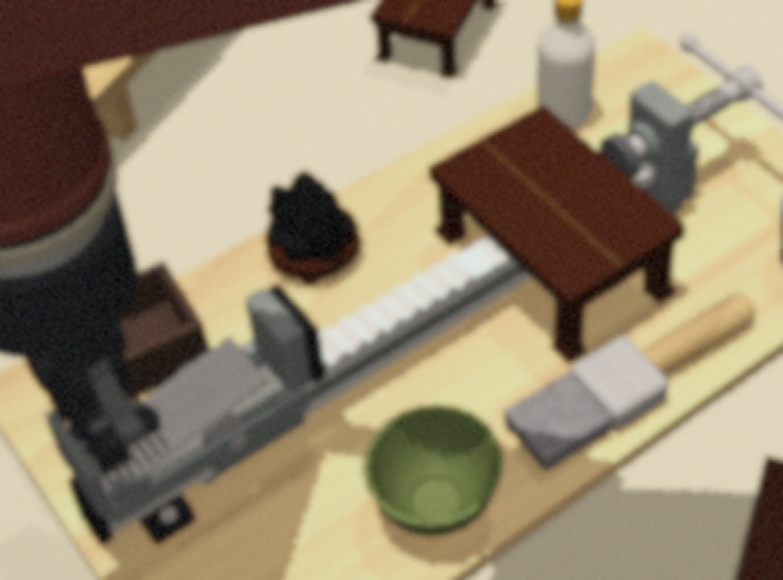

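The jaw has moved the length of the bar, and the table and bystanders haven't moved. I'll push firmly once more to confirm it is against the stop.

```bash
python3 - <<'E'
from h import *
s=arm.sense();a0=s["eef_pos"]; a=a0@Y; base=PAD+X*0; 
along0=a-PAD@Y
for d in (2,4,6,9,12):
    t=PAD+(along0+d)*Y; t[2]=65.5; h=arm.servo_line(t,speed=20,stop_force=25); arm.dwell(.1)
    s=arm.sense();print(d,h,s["t"],s["eef_pos"]@Y-a,s["eef_pos"][2],"F",s["wrist_force"]@Y,s["wrist_force"][2])
    if s["wrist_force"]@Y<-12 or h: break
E
```

```text
2 False 7.6167 0.03657403912609425 67.66088785416594 F -10.643072770121428 16.420151826367867
4 False 7.9667 0.06630614803577828 67.6273273960058 F -18.92673905676975 20.748302126661166
```

It's a hard stop: 19 N with no motion. I'll ease the push, lift straight up, and look.

```bash
python3 - <<'E'
from h import *
import cv2
s=arm.sense(); p=s["eef_pos"].copy()
arm.servo_line(p+np.array([0,0,-1.5]),speed=20); print(arm.sense()["wrist_force"])
t=p.copy(); t[2]=110; arm.servo_line(t,speed=40)
t[2]=230; arm.servo_line(t,speed=150)
t2=t-60*X-120*Y
try: arm.servo_line(np.array([t2[0],t2[1],260]),speed=150)
except arm.MotionError as e: print(e)
s=arm.sense();print(s["t"],s["eef_pos"],s["wrist_force"])
for n in ("scene","side","wrist"): cv2.imwrite(f"pics/{n}4.png",arm.capture(n)[:,:,::-1])
a=cv2.imread("pics/side4.png")[170:370,80:400]; b=cv2.imread("pics/scene4.png")[150:420,190:400]
cv2.imwrite("pics/side4c.png",cv2.resize(a,None,fx=2.5,fy=2.5,interpolation=cv2.INTER_CUBIC));cv2.imwrite("pics/scene4c.png",cv2.resize(b,None,fx=2.2,fy=2.2,interpolation=cv2.INTER_CUBIC))
E
```

```text
[-4.926 -1.317 10.311]
11.5833 [557.275 168.149 259.643] [ 0.329  0.089 -0.29 ]
```

View pics/side4c.png

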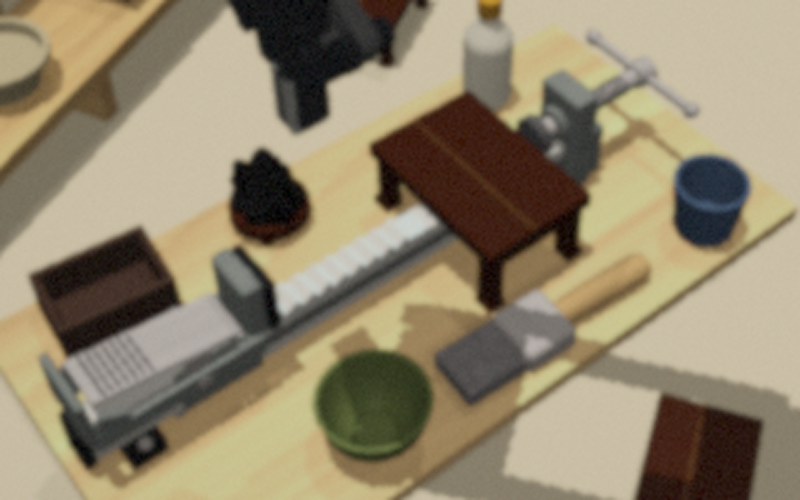

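View pics/scene4c.png

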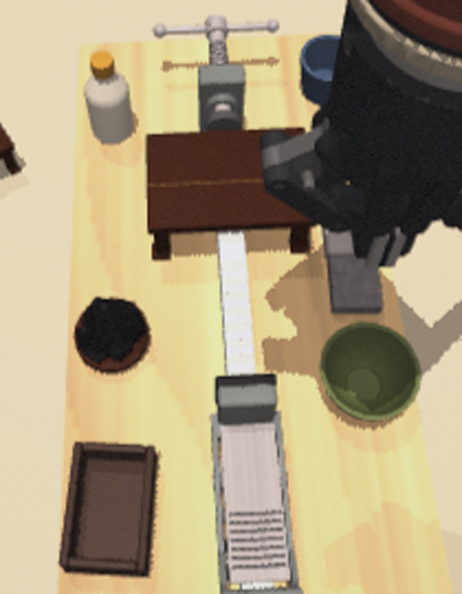

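View pics/wrist4.png

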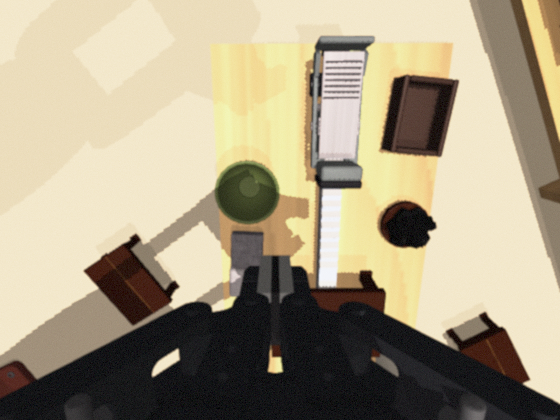

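```bash
python3 - <<'E'
from h import *
T=pose()
x,e=tri([ray("scene",(306.8,394.5)),ray("side",(126,318)),ray("wrist",(342.5,76),T)])
print("pad",x,e,"travel",(x-PAD)@Y)
print("lookup jaw top edge (wrist z105)",(plane(ray("wrist",(338,166),T),105)-PAD)@Y+76-0)
E
```

```text
pad [657.519 233.885  80.166] [np.float64(1.8689743825702072), np.float64(2.0673387400632124), np.float64(3.3942596397057443)] travel 115.24303220653255
lookup jaw top edge (wrist z105) 116.1283199153876
```

```bash
python3 - <<'E'
from h import *
import cv2
t=np.array([657,234,0])-75*Y; t[2]=200
arm.move_ptp(t,R); T=pose(); np.save("T5.npy",T)
w=arm.capture("wrist")[:,:,::-1]; s=arm.capture("side")[:,:,::-1]
cv2.imwrite("pics/w5.png",cv2.resize(w[0:210,170:380],None,fx=2.8,fy=2.8,interpolation=cv2.INTER_CUBIC))
cv2.imwrite("pics/s5.png",cv2.resize(s[270:370,80:200],None,fx=6,fy=6,interpolation=cv2.INTER_CUBIC))
cv2.imwrite("pics/s0z.png",cv2.resize(cv2.imread("pics/side0.png")[230:330,150:270],None,fx=6,fy=6,interpolation=cv2.INTER_CUBIC))
print(arm.sense()["t"])
E
```

```text
12.2833
```

View pics/w5.png

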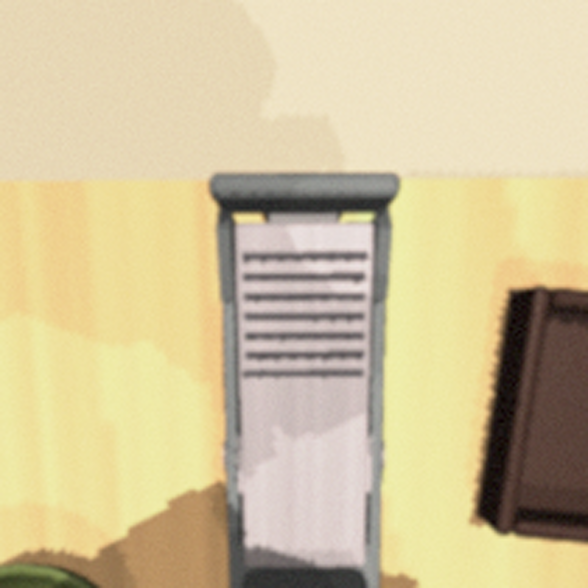

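View pics/s5.png

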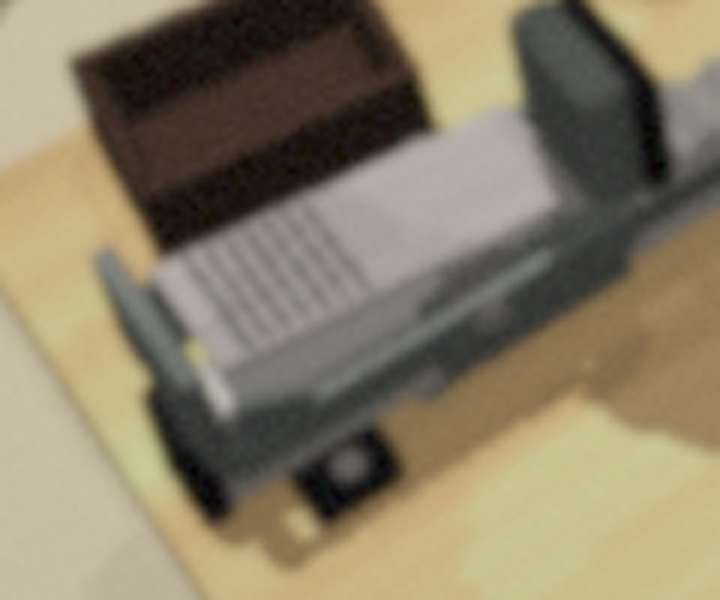

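View pics/s0z.png

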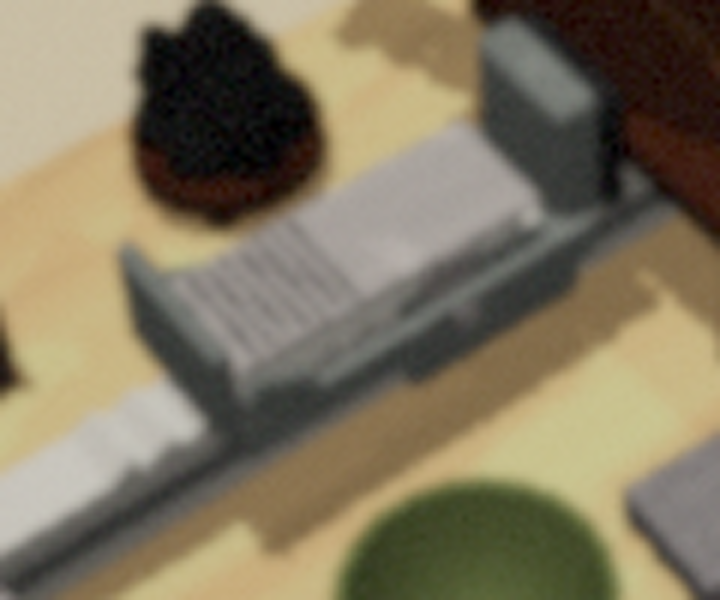

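```bash
python3 - <<'E'
from h import *
T=np.load("T5.npy")
def w(u,v): return ray("wrist",(170+u/2.8,v/2.8),T)
def s(u,v): return ray("side",(80+u/6,270+v/6))
for a,b in [((304,315),(277,273)),((305,256),(217,303)),((304,374),(337,242))]:
    x,e=tri([w(*a),s(*b)]); print(x,e,(x-PAD)@Y)
E
```

```text
[657.423 232.122  81.627] [np.float64(1.2295135013038652), np.float64(1.229513501304062)] 113.63320687137696
[664.444 245.301  82.977] [np.float64(1.1363164438192148), np.float64(1.1363164438190785)] 128.56481594687634
[650.395 218.275  80.125] [np.float64(1.2251590030811552), np.float64(1.2251590030810817)] 98.10485836242346
```

```bash
python3 - <<'E'
from h import *
s=arm.sense();print(s["t"],s["eef_pos"],s["wrist_force"],s["dq"]); arm.job_done()
E
```

```text
12.2833 [622.681 167.706 201.036] [1.418 0.546 0.576] [ 0.001 -0.024 -0.001  0.    -0.002 -0.001]
the job is handed in; nothing more can be done
```

The jaw is back against the stop pin with the catch down in its notch, and I handed the job in at 12.3 s. No verdict was reported.

I pressed the lever pad with the closed fingertips (8–11 N), kept it down, and pushed the jaw along the bar to the stop. Then I eased the push and lifted straight up.

**Last checks:**
- **Jaw at the stop:** a second push met 19 N with almost no movement (under 0.1 mm). In the pictures the push plate sits at the bar's end, and the pad had travelled about 114–115 mm.
- **Lever up:** the pad is about 5.7 mm higher than at the start and tilts up by about 0.09 rad. That puts the lever at roughly 0–0.04 rad, well under the 0.10 limit.
- **Table and bystanders:** in the last side and scene views they stand where they were, judged by eye, not measured. The robot was clear of everything.

**Disagreements:**
- **Pad height:** it measured about 76 mm at the start, not the 84 mm given for "up". I took this to mean the catch was riding on a tooth. At the end it measured about 82 mm, within calibration error.
- **Starting jaw position:** it came out at about 5 mm from the pin but 16 mm from the bar end. The travel fits about 5 mm better, and I relied on the hard stop.

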